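Shut the jar bin and click its child lock on

TASK

Make the baby-jar bin child-safe: with the fingertips gently push the white tilt-out bin fully shut, and then turn the black knurled dial on top of the shelf one click clockwise by fingertip friction, from the green dot into the yellow one, pressing it only lightly and never letting it go on to the red. Grasp and lift nothing, and leave the jars, cup, bowl, lid and tin where they stand.

Things in the scene. Friction and masses are not known exactly. Their poses are not given: they have to be found in the camera images.
- unit: wooden shelf unit, fixed to the table, 160 (x) x 300 (y) x 125 (z) mm, open at its front, its -x side. Origin: centre of its underside; x points from front to back, z up. Front face at x = -80 mm, closed by the bin. On its top (z = 125 mm) a white square plate, 130 x 130 x 10 mm, carries the lock dial at x = 15, y = 70 mm
- bin (a joint): tilt (rad) of the white plastic tilt-out bin of baby jars, 270 mm wide, smooth front panel 132 mm tall. Hinged along its lower front edge (unit frame x = -80, z = 13 mm). 0 = fully shut, panel upright, level with the unit's front, at a hard stop; positive = tilted out to the unit's -x side, up to 0.6. Stays where it is left; 1 to 4 N at the rim shuts it
- bin_rim (a point): middle of the upper edge of the bin's front panel, on its outer face; moves with the bin (shut: unit frame x = -80, y = 0, z = 145 mm, 20 mm above the unit's top)
- dial (a joint): angle (rad) of the black child-lock dial, growing clockwise seen from above. Detents: 0 pointer at green (free), 0.785 yellow (locked), 1.571 red (deadlocked); end stops -0.15 and 1.72. Leaving a detent takes about 0.06 N m; past the crest between two (0.39 green-yellow, 1.18 yellow-red) it snaps into the next and stays there
- dial_top (a point): centre of the dial's flat top face, on its upright axis, 164 mm above the table. Dial 90 mm across, 22 mm tall, knurled rim, a white pointer line on top. Its rubbery surface grips a fingertip pressed on it (friction about 1). Its axle is springy: pressed down, it sinks up to 6 mm, at 3 N plus 1.5 N per mm, then meets a hard stop
- dot_green (a point): green dot on the white plate, 14 mm across, 55 mm from the dial's axis; the pointer's place at dial angle 0
- dot_yellow (a point): yellow dot, likewise; the pointer's place at dial angle 0.785 (the unit's -x direction from the axis)
- dot_red (a point): red dot, likewise; the pointer's place at dial angle 1.571
- jar_top: loose empty glass baby jar, red lid, 54 mm across, 68 mm tall, standing on top of the shelf unit beside the lock; bystander; origin under its centre
- jar_table: loose empty glass baby jar, white lid, 54 mm across, 68 mm tall, on the table; bystander; origin under its centre
- cup: loose green sippy cup with closed white flip spout, 77 mm across, 125 mm tall; bystander; origin under its centre
- bowl: loose stainless bowl, 130 mm across, 55 mm tall; bystander; origin under its centre
- lid: loose aluminium pot lid with black knob, 156 mm across, 38 mm tall; bystander; origin under its centre
- tin: loose spice tin, 68 mm across, 100 mm tall; bystander; origin under its centre

How it is judged:
By the outcome, as a careful person would: the job done as asked, in the order asked, and still so for the second after the job is handed in, with the robot touching nothing.
It also fails if it takes over 48 s, if anything falls off the work surface, if the arm or the gripper's body presses on something with over 40 N, if the wrist force passes 120 N, or if a joint passes its speed limit or range.

ROBOT

A 6-joint arm with a two-finger parallel gripper is mounted at the origin on the work surface. World frame = base frame: x ahead of the robot, y to its left, z up, the work surface at z = 0. Lengths are in m, angles in rad, forces in N, time in s.
With the tool pointing down it reaches from about 0.3 to 0.75 m from the base axis. Payload 8.5 kg.
Tool frame: the origin (TCP) lies on the centre line of the jaws, within the pads' length; the fingertips stand 8 mm ahead of it and the grasp point (between the pads) lies 11 mm behind it; x points along the fingers, y is the direction in which the jaws open and shut, and the axes are right-handed (so a half turn about x gives the same grasp; the last joint's range is limited). The gripper opens to 85 mm and grips with 20 to 120 N. Pads are 22 mm wide; open, the fingers measure 114 mm over their backs; the gripper's body (76 mm by 85 mm) begins 54 mm behind the grasp point. The pads swing forward as they close: fully open they stand 13 mm farther back than shut.
Start: joints at [-1.443, 0.381, 1.297, -0, 1.464, -0.215], TCP at [0.185, -0.518, 0.239] pointing down, gripper open.
Joint ranges: [-3.11, 3.11], [-0.89, 2.33], [0.22, 2.48], [-1.42, 4.56], [0.17, 2.85], [-2.88, 2.88]. Speed limits (rad/s): [2.39, 2.39, 3.14, 3.14, 3.14, 3.14].

INTERFACE

Orientations are given as a rotation vector (axis times angle).
In Python, from cell import status, eyes, hand_in gives the robot as it stands.
- The arm moves only by the tool arm_command, never from a script. Its argument "motion" is a list of rows, each a list of 7 numbers: the shift along the tool's x, y, z each as a share of 0.05 m, from -1 to 1, then the turn, a rotation vector about the tool's x, y, z each as a share of 0.12 rad, from -1 to 1, then the opening, from 0 (shut) to 1 (fully open). A call has 1 to 12 rows; each row shifts and turns the pose as measured when the row begins, along the tool's axes as they then stand; what a row does not reach is not made up. A row lasts 1/10 s, in which the tool goes at most 50 mm and 8.59 degrees, less where a joint would pass 70% of its speed; a pose out of reach is approached as far as the arm can. A call with a number of a shift or a turn outside -1 to 1 is refused whole. A call with a gripper value outside its range is refused whole. The fingers move at their own pace and stop on an object; "newtons" is the grip in N (left out, the last holds). Time passes only in rows, so rows that do not move let the fingers close. It gives the time, the measured TCP pose, the force and the opening at its end, in the units of the state.
- status.get_state(): the state, without advancing time (a new reading comes with each control period).
- eyes.grab_frame(name): name is "side" or "top"; returns a dict with "frame" (420x560x3 uint8, blue, green, red), "camera_matrix" (3x3 intrinsics, pixels), "R" (3x3) and "t" (3): a world point X has camera coordinates R X + t. Camera axes: x right, y down, z forward; pixel columns grow to the right and rows downward; lengths in m; the calibration is good to about 2 mm. A picture is of the moment at which its call begins. There is no depth.
- hand_in(): hands the job in, once; it reports no verdict.
The state is a dict: "time_s": time; "joint_positions": joint angles; "joint_velocities": joint speeds; "effort": joint torques, N m; "tool_pos": TCP position; "ee_rot": TCP orientation; "force": force on the tool from outside, world axes, zero at the start; "ft_torque": the same for the moment, N m; "finger_gap": finger opening in m.
Only numpy, scipy, OpenCV 4.12 (cv2) and the standard library are available. Lean on these libraries where they do the work, as an engineer would, in place of code of your own. Each camera call takes 0.05 s, during which the arm holds its last target. There are 200 camera calls.

## Working session

There is one attempt and no reset: what is moved stays moved. The work goes in short steps, Python scripts to look and compute and a tool call to move; the robot and the scene stay as the last step left them, time stands still between calls to the robot, and variables do not carry over. Pictures are saved under pics/ and viewed, about 8 in all and at most 12, crops included, and the job is handed in when it is done.

Besides the shell and the picture viewer there is one more tool, called after "Request:" by a JSON object that holds its "op" and its "data". arm_command: Moves the arm, as the interface text tells. Shift numbers are shares of 0.05 m and turn numbers shares of 0.12 rad, none past 1 either way. Its arguments: {"type":"object","properties":{"motion":{"type":"array","items":{"type":"array","items":{"type":"number","minimum":-1,"maximum":1}}},"newtons":{"type":"number"}},"required":["motion"]}

```bash
mkdir -p pics; ls; cat > h.py <<'E'
import numpy as np, cv2
from scipy.spatial.transform import Rotation as Ro
from cell import status, eyes, hand_in
def grab(n,f):
    d=eyes.grab_frame(n); cv2.imwrite('pics/'+f,d["frame"]); return d
def ray(d,u,v,z):
    K,R,t=map(np.array,(d["camera_matrix"],d["R"],d["t"]))
    c=-R.T@t; r=R.T@np.linalg.solve(K,[u,v,1]); return c+r*(z-c[2])/r[2]
def proj(d,X):
    p=np.array(d["camera_matrix"])@(np.array(d["R"])@np.array(X)+np.array(d["t"])); return p[:2]/p[2]
E
python3 - <<'E'
from h import *
import pickle
for n in("top","side"):
    d=grab(n,n+"1.png"); pickle.dump(d,open(n+'.pkl','wb')); print(n,-np.array(d["R"]).T@d["t"])
s=status.get_state();print(s);print(Ro.from_rotvec(s["ee_rot"]).as_matrix().round(3))
E
```

```text
pics
top [0.3452214  0.0114855  1.65150044]
side [0.30991388 0.94514645 0.76220079]
{'time_s': 0.1, 'joint_positions': array([-1.44334804e+00,  3.81111135e-01,  1.29818166e+00,  3.93050293e-05,
        1.46360801e+00, -2.15289286e-01]), 'joint_velocities': array([-0.0010044 , -0.00130207, -0.00291733,  0.00073111,  0.0009527 ,
       -0.00132768]), 'effort': array([ 4.02445075e-03, -4.49224198e+01, -2.31654382e+01, -1.41367441e-04,
        3.64447093e-03, -1.74344353e-05]), 'tool_pos': array([ 0.1848155 , -0.51774164,  0.23878402]), 'ee_rot': array([ 2.03594999,  0.35368092, -2.03575066]), 'force': array([0.59004264, 0.13594919, 0.13555429]), 'ft_torque': array([ 0.05460057,  0.00023205, -0.01387137]), 'finger_gap': 0.08567866656297611}
[[-0.     0.336 -0.942]
 [ 0.001 -0.942 -0.336]
 [-1.    -0.001 -0.   ]]
```

View pics/top1.png

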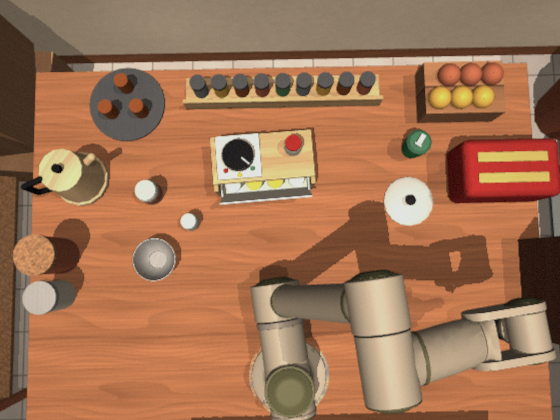

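View pics/side1.png

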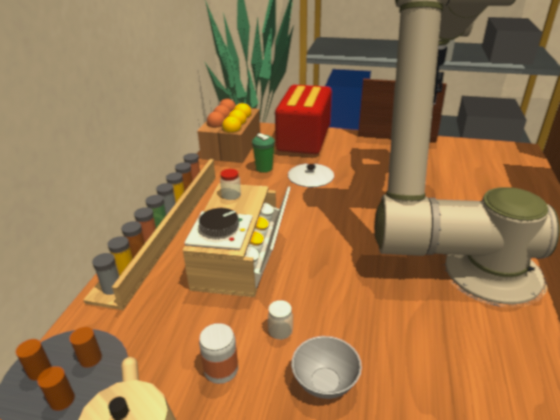

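View crops.

The top view has +x up and +y left. The unit is at about (264,160), with the bin tilted out towards the robot (lower edge near row 198) and the dial at (238,155). I'll zoom in next.

```bash
python3 - <<'E'
import cv2,numpy as np
a=cv2.imread('pics/top1.png')[120:215,200:330]; b=cv2.imread('pics/side1.png')[160:295,180:310]
a=cv2.resize(a,None,fx=6,fy=6,interpolation=cv2.INTER_CUBIC);cv2.imwrite('pics/topc.png',a)
b=cv2.resize(b,None,fx=4.4,fy=4.4,interpolation=cv2.INTER_CUBIC);cv2.imwrite('pics/sidec.png',b)
E
```

```text
(no output)
```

View pics/topc.png

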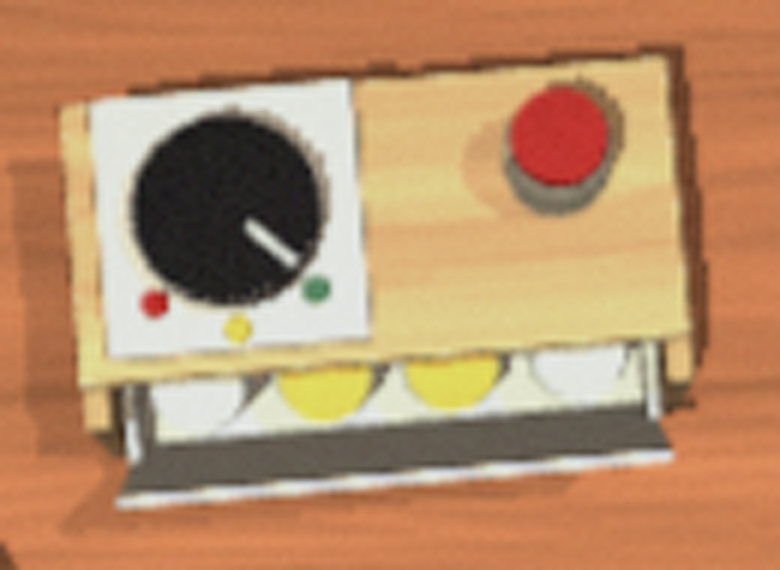

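View pics/sidec.png

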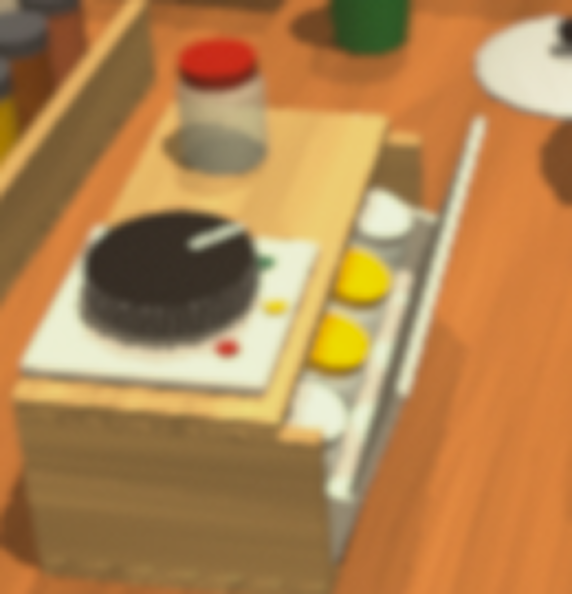

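```bash
cat >> h.py <<'E'
UX=None
def U2W(p,q): # q=x,y,yaw
    c,s=np.cos(q[2]),np.sin(q[2]); return np.array([q[0]+c*p[0]-s*p[1],q[1]+s*p[0]+c*p[1],p[2]])
E
python3 - <<'E'
from h import *
import pickle
from scipy.optimize import least_squares
T=pickle.load(open('top.pkl','rb'));S=pickle.load(open('side.pkl','rb'))
a=np.deg2rad(45)
yel=(-.040,.070,.135); gr=(.015-.055*np.cos(a),.07-.055*np.sin(a),.135); red=(.015-.055*np.cos(a),.07+.055*np.sin(a),.135)
M=[((.08,.135,.135),(90,102)),((.08,.005,.135),(350,78)),((-.05,.005,.135),(370,338)),((-.05,.135,.135),(110,357)),
 (yel,(238,328)),(gr,(316,289)),(red,(155,303)),((.015,.07,.164),(228,208)),((.08,.15,.125),(62,103)),((.08,-.15,.125),(667,57))]
N=[(yel,(275,307)),(gr,(264,263)),(red,(227,348)),((.015,.07,.164),(172,258))]
obs=[(T,p,(u/6+200,v/6+120),1) for p,(u,v) in M]+[(S,p,(u/4.4+180,v/4.4+160),1) for p,(u,v) in N]
f=lambda q:np.concatenate([w*(proj(d,U2W(p,q))-o) for d,p,o,w in obs])
r=least_squares(f,[.55,.05,0],loss='soft_l1');q=r.x
print(q,np.rad2deg(q[2]));print(f(q).reshape(-1,2).round(1))
# bin tilt from rim corners
for uv in((118,502),(672,455)):
  u,v=uv[0]/6+200,uv[1]/6+120
  g=lambda th,y:U2W((-.08-.132*np.sin(th[0]),y,.013+.132*np.cos(th[0])),q)
  y=.135 if uv[0]<400 else -.135
  k=least_squares(lambda th:proj(T,g(th,y))-(u,v),[.3]);print(k.x,k.fun,g(k.x,y))
for u,v in((478,120),):
  k=least_squares(lambda th:proj(S,g(th,-.135))-(u/4.4+180,v/4.4+160),[.3]);print(k.x,k.fun)
print('dial',U2W((.015,.07,.164),q),'rimshut',U2W((-.08,0,.145),q))
# jar top location
print('jar',ray(T,560/6+200,135/6+120,.193))
E
```

```text
[0.6436173  0.0622244  0.05589181] 3.2023647442377365
[[-0.4 -0.9]
 [ 0.4 -0.3]
 [ 0.4 -0.1]
 [-0.8  0.2]
 [-0.1 -0.1]
 [-0.2 -0. ]
 [ 0.1 -0.3]
 [-0.6 -0.6]
 [-0.3  0.1]
 [-0.1  0.1]
 [ 0.6 -0.1]
 [ 0.4 -0.1]
 [ 0.5 -0.1]
 [ 0.1 -1.2]]
[0.31637392] [-0.63747941  0.06532051] [0.51519672 0.19025039 0.13844882]
[0.30195076] [-0.0684668  0.0044368] [ 0.53209039 -0.07922668  0.13902808]
[0.28047564] [ 0.45267266 -1.39104065]
dial [0.65468349 0.13295303 0.164     ] rimshut [0.56374222 0.05775538 0.145     ]
jar [ 0.6783979  -0.02775154  0.193     ]
```

Request:
{"op": "arm_command", "data": {"motion": [[0, -0.6, -0.65, 0, 0, 0, 0], [0, -0.6, -0.65, 0, 0, 0, 0], [0, -0.6, -0.65, 0, 0, 0, 0], [0, -0.6, -0.65, 0, 0, 0, 0], [0, -0.6, -0.65, 0, 0, 0, 0], [0, -0.6, -0.65, 0, 0, 0, 0], [0, -0.6, -0.65, 0, 0, 0, 0], [0, -0.6, -0.65, 0, 0, 0, 0], [0, -0.6, -0.65, 0, 0, 0, 0], [0, -0.6, -0.65, 0, 0, 0, 0], [0, -0.6, -0.65, 0, 0, 0, 0]], "newtons": 20}}

```text
time_s: 1.2
tool_pos: [0.4155, -0.0738, 0.2368]
ee_rot: [2.043, 0.35, -2.045]
force: [1.1, -0.9, -0.6]
finger_gap: -0.0001
```

```bash
cat >> h.py <<'E'
Q=[0.6436,0.0622,0.0559]
def to(p,frame='unit'): # print tool-frame delta (shares) to reach point p in unit frame, and yaw error
    s=status.get_state();R=Ro.from_rotvec(s["ee_rot"]).as_matrix()
    d=R.T@(U2W(p,Q)-s["tool_pos"])
    tz=-R[:,2];yaw=np.arctan2(tz[1],tz[0])-Q[2]
    w=s["tool_pos"]-np.array([Q[0],Q[1],0]);c,si=np.cos(Q[2]),np.sin(Q[2])
    print('t',s["time_s"],'delta shares',(d/.05).round(2),'yawerr',yaw.round(3),'(shares about tool x',(yaw/.12).round(2),') unitpos',(c*w[0]+si*w[1]).round(4),(-si*w[0]+c*w[1]).round(4),w[2].round(4),'F',s["force"].round(2),'gap',round(s["finger_gap"],4),'tilt',R[:,0].round(3))
E
python3 -c "
from h import *
to((-.165,0,.138))"
```

```text
t 1.2 delta shares [ 1.99 -1.97 -2.03] yawerr 0.277 (shares about tool x 2.31 ) unitpos -0.2354 -0.123 0.2368 F [ 1.13 -0.89 -0.61] gap -0.0001 tilt [-0.002  0.006 -1.   ]
```

Request:
{"op": "arm_command", "data": {"motion": [[0, -0.5, -0.5, 0, 0, 0, 0], [0, -0.5, -0.5, 0, 0, 0, 0], [0, -0.5, -0.5, 0, 0, 0, 0], [0, -0.5, -0.5, 0, 0, 0, 0], [0, 0, 0, 0.6, 0, 0, 0], [0, 0, 0, 0.6, 0, 0, 0], [0, 0, 0, 0.6, 0, 0, 0], [0, 0, 0, 0.5, 0, 0, 0], [0, 0, 0, 0, 0, 0, 0]]}}

```text
time_s: 2.1
tool_pos: [0.479, 0.066, 0.2348]
ee_rot: [2.188, 0.07, -2.205]
force: [0.6, -0.2, -0.0]
finger_gap: -0.0003
```

```bash
python3 -c "
from h import *
to((-.165,0,.138))"
```

```text
t 2.1 delta shares [1.93 0.28 0.  ] yawerr 0.0 (shares about tool x 0.0 ) unitpos -0.1642 0.013 0.2348 F [ 0.6  -0.22 -0.05] gap -0.0003 tilt [-0.008  0.008 -1.   ]
```

Request:
{"op": "arm_command", "data": {"motion": [[0.6, 0.1, 0, 0, 0, 0, 0], [0.6, 0.1, 0, 0, 0, 0, 0], [0.5, 0.1, 0, 0, 0, 0, 0], [0.2, 0, 0, 0, 0, 0, 0], [0, 0, -0.3, 0, 0, 0, 0], [0, 0, -0.2, 0, 0, 0, 0], [0, 0, 0, 0, 0, 0, 0]]}}

```text
time_s: 2.8
tool_pos: [0.5045, 0.0526, 0.1355]
ee_rot: [2.182, 0.083, -2.2]
force: [0.9, 0.2, -0.6]
finger_gap: -0.0001
```

```bash
python3 -c "
from h import *
to((-.09,0,.138))"
```

```text
t 2.8 delta shares [-0.06 -0.02 -0.99] yawerr 0.012 (shares about tool x 0.1 ) unitpos -0.1394 -0.0018 0.1355 F [ 0.89  0.15 -0.61] gap -0.0001 tilt [-0.008  0.008 -1.   ]
```

Request:
{"op": "arm_command", "data": {"motion": [[0, 0, -0.1, 0, 0, 0, 0], [0, 0, -0.1, 0, 0, 0, 0], [0, 0, -0.1, 0, 0, 0, 0], [0, 0, -0.1, 0, 0, 0, 0], [0, 0, -0.1, 0, 0, 0, 0], [0, 0, -0.1, 0, 0, 0, 0], [0, 0, -0.1, 0, 0, 0, 0]]}}

```text
time_s: 3.5
tool_pos: [0.541, 0.0554, 0.1362]
ee_rot: [2.181, 0.084, -2.199]
force: [-0.6, 0.4, -0.0]
finger_gap: 0.0003
```

```bash
python3 -c "
from h import *
to((-.09,0,.138))"
```

```text
t 3.5 delta shares [-0.04 -0.02 -0.26] yawerr 0.013 (shares about tool x 0.11 ) unitpos -0.1028 -0.0011 0.1362 F [-0.59  0.42 -0.01] gap 0.0003 tilt [-0.008  0.007 -1.   ]
```

Request:
{"op": "arm_command", "data": {"motion": [[0, 0, -0.06, 0, 0, 0, 0], [0, 0, -0.06, 0, 0, 0, 0], [0, 0, -0.06, 0, 0, 0, 0]]}}

```text
time_s: 3.8
tool_pos: [0.5512, 0.0561, 0.136]
ee_rot: [2.181, 0.085, -2.198]
force: [-0.6, 0.2, -0.2]
finger_gap: 0.0001
```

Request:
{"op": "arm_command", "data": {"motion": [[0, 0, -0.04, 0, 0, 0, 0]]}}

```text
time_s: 3.9
tool_pos: [0.5534, 0.0563, 0.136]
ee_rot: [2.181, 0.084, -2.198]
force: [0.4, 0.3, 0.7]
finger_gap: 0.0004
```

Request:
{"op": "arm_command", "data": {"motion": [[0, 0, -0.04, 0, 0, 0, 0]]}}

```text
time_s: 4.0
tool_pos: [0.5551, 0.0564, 0.1359]
ee_rot: [2.179, 0.084, -2.2]
force: [-11.9, -1.8, 10.1]
finger_gap: -0.0001
```

Request:
{"op": "arm_command", "data": {"motion": [[0, 0, 0.2, 0, 0, 0, 0], [0, 0, 0.4, 0, 0, 0, 0], [0, 0, 0.6, 0, 0, 0, 0], [0, 0, 0.6, 0, 0, 0, 0], [0, 0, 0, 0, 0, 0, 0]]}}

```text
time_s: 4.5
tool_pos: [0.4604, 0.0502, 0.1359]
ee_rot: [2.18, 0.085, -2.199]
force: [-0.1, -0.0, -0.4]
finger_gap: 0.0002
```

```bash
python3 - <<'E'
from h import *
a=grab('top','t2.png')["frame"][120:215,200:330]; b=grab('side','s2.png')["frame"][160:295,180:310]
a=cv2.resize(a,(520,380),interpolation=cv2.INTER_CUBIC);b=cv2.resize(b,(280,290),interpolation=cv2.INTER_CUBIC)
o=np.zeros((380,800,3),np.uint8);o[:,:520]=a;o[:290,520:]=b;cv2.imwrite('pics/c2.png',o)
to((.015,.07,.21))
E
```

```text
t 4.6 delta shares [-1.48 -1.4  -3.92] yawerr 0.014 (shares about tool x 0.11 ) unitpos -0.1803 -0.0023 0.1363 F [ 0.59  0.34 -0.18] gap 0.0001 tilt [-0.006  0.007 -1.   ]
```

View pics/c2.png

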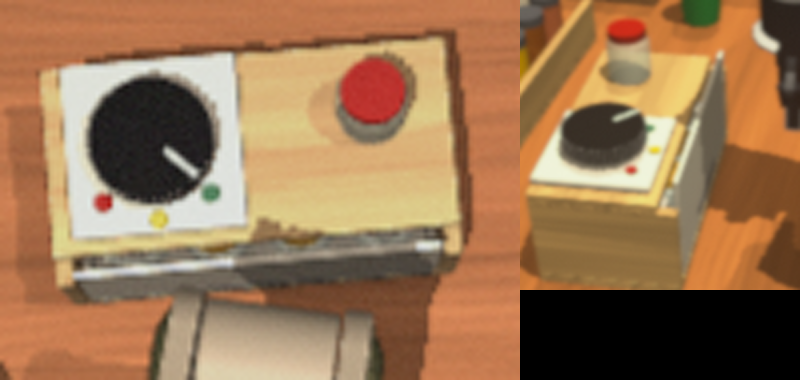

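The bin looks nearly or fully shut, with the rim running from about (75,272) to (442,243) in the 4x crop. The dial is still at green and the jar hasn't moved. I'll check the tilt numerically.

```bash
python3 - <<'E'
from h import *
import pickle
T=pickle.load(open('top.pkl','rb'));S=pickle.load(open('side.pkl','rb'))
for th in(0,.03,.06,.1):
  for y in(.135,-.135):
    P=U2W((-.08-.132*np.sin(th),y,.013+.132*np.cos(th)),Q);a=proj(T,P);b=proj(S,P)
    print(th,y,'top crop',((a-[200,120])*4).round(),'side8',((b-[230,180])*10).round())
print(proj(T,U2W((-.08,-.15,.125),Q))*4-[800,480])
a=cv2.imread('pics/t2.png')[170:200,210:325];b=cv2.imread('pics/s2.png')[180:235,230:285]
o=np.zeros((560,800,3),np.uint8);a=cv2.resize(a,(800,209),interpolation=cv2.INTER_CUBIC);o[:209]=a
b=cv2.resize(b,(345,345),interpolation=cv2.INTER_CUBIC);o[212:557,:345]=b
for th,c in((0,(0,0,255)),(.1,(255,0,0))):
  for y in(.135,-.135):
    P=U2W((-.08-.132*np.sin(th),y,.013+.132*np.cos(th)),Q)
    p=(proj(T,P)-[210,170])*800/115;r=(proj(S,P)-[230,180])*345/55
    cv2.circle(o,tuple(int(x) for x in p),3,c,-1);cv2.circle(o,(int(r[0]),int(r[1])+212),3,c,-1)
cv2.imwrite('pics/c3.png',o)
E
```

```text
0 0.135 top crop [ 71. 278.] side8 [235. 648.]
0 -0.135 top crop [444. 249.] side8 [456.  32.]
0.03 0.135 top crop [ 72. 283.] side8 [253. 650.]
0.03 -0.135 top crop [444. 254.] side8 [471.  33.]
0.06 0.135 top crop [ 72. 289.] side8 [270. 653.]
0.06 -0.135 top crop [445. 260.] side8 [485.  35.]
0.1 0.135 top crop [ 73. 296.] side8 [294. 656.]
0.1 -0.135 top crop [445. 267.] side8 [505.  38.]
[462.54520626 251.20880545]
```

View pics/c3.png

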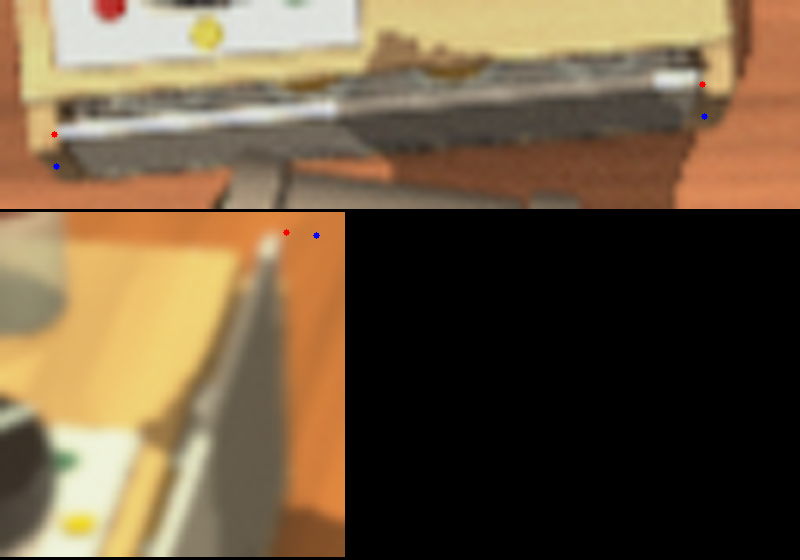

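Both rim corners sit at or inside the tilt-0 marks, so the bin is shut. Next I'll go over the dial with the jaws about 50 mm apart.

Request:
{"op": "arm_command", "data": {"motion": [[-0.8, 0, 0, 0, 0, 0, 0.6], [-0.8, 0, 0, 0, 0, 0, 0.6], [0, -0.25, -0.65, 0.02, 0, 0, 0.6], [0, -0.25, -0.65, 0.02, 0, 0, 0.6], [0, -0.25, -0.65, 0.02, 0, 0, 0.6], [0, -0.25, -0.65, 0.02, 0, 0, 0.6], [0, -0.2, -0.65, 0.02, 0, 0, 0.6], [0, -0.2, -0.6, 0.0, 0, 0, 0.6], [0, 0, 0, 0, 0, 0, 0.6]]}}

```text
time_s: 5.5
tool_pos: [0.6667, 0.1351, 0.2202]
ee_rot: [2.202, 0.069, -2.191]
force: [-0.6, 0.3, -0.4]
finger_gap: 0.051
```

```bash
python3 -c "
from h import *
to((.015,.07,.18))"
```

```text
t 5.5 delta shares [0.8  0.04 0.25] yawerr -0.0 (shares about tool x -0.0 ) unitpos 0.0271 0.0715 0.2202 F [-0.57  0.3  -0.42] gap 0.051 tilt [ 0.005  0.008 -1.   ]
```

Request:
{"op": "arm_command", "data": {"motion": [[0.3, 0.02, 0.15, 0, 0, 0, 0.6], [0.3, 0.02, 0.1, 0, 0, 0, 0.6], [0, 0, 0, 0, 0, 0, 0.6]]}}

```text
time_s: 5.8
tool_pos: [0.656, 0.133, 0.1879]
ee_rot: [2.203, 0.07, -2.189]
force: [0.0, 0.2, -0.0]
finger_gap: 0.0511
```

```bash
python3 -c "
from h import *
to((.015,.07,.172))"
```

```text
t 5.8 delta shares [0.32 0.   0.03] yawerr 0.001 (shares about tool x 0.01 ) unitpos 0.0163 0.07 0.1879 F [ 0.05  0.15 -0.03] gap 0.0511 tilt [ 0.006  0.008 -1.   ]
```

Request:
{"op": "arm_command", "data": {"motion": [[0.12, 0, 0.02, 0, 0, 0, 0.6], [0.1, 0, 0, 0, 0, 0, 0.6], [0.06, 0, 0, 0, 0, 0, 0.6]]}}

```text
time_s: 6.1
tool_pos: [0.6561, 0.1328, 0.175]
ee_rot: [2.207, 0.07, -2.186]
force: [-0.1, 0.4, 0.1]
finger_gap: 0.0512
```

Request:
{"op": "arm_command", "data": {"motion": [[0.03, 0, 0, 0, 0, 0, 0.6]]}}

```text
time_s: 6.2
tool_pos: [0.6563, 0.1328, 0.1735]
ee_rot: [2.208, 0.07, -2.185]
force: [-0.5, -0.3, -0.3]
finger_gap: 0.0514
```

Request:
{"op": "arm_command", "data": {"motion": [[0.03, 0, 0, 0, 0, 0, 0.6]]}}

```text
time_s: 6.3
tool_pos: [0.6564, 0.1329, 0.1722]
ee_rot: [2.208, 0.07, -2.185]
force: [-0.2, 0.1, 0.2]
finger_gap: 0.0511
```

Request:
{"op": "arm_command", "data": {"motion": [[0.03, 0, 0, 0, 0, 0, 0.6], [0.03, 0, 0, 0, 0, 0, 0.6]]}}

```text
time_s: 6.5
tool_pos: [0.6567, 0.1328, 0.1693]
ee_rot: [2.209, 0.07, -2.184]
force: [-0.4, -0.0, 0.3]
finger_gap: 0.0512
```

Request:
{"op": "arm_command", "data": {"motion": [[0.02, 0, 0, 0, 0, 0, 0.6]]}}

```text
time_s: 6.6
tool_pos: [0.6568, 0.1328, 0.1686]
ee_rot: [2.209, 0.069, -2.183]
force: [0.2, -0.7, 3.9]
finger_gap: 0.0514
```

Request:
{"op": "arm_command", "data": {"motion": [[0.02, 0, 0, 0, 0, 0, 0.6]]}}

```text
time_s: 6.7
tool_pos: [0.657, 0.1327, 0.1682]
ee_rot: [2.211, 0.069, -2.182]
force: [-0.5, -0.1, 3.7]
finger_gap: 0.0513
```

Request:
{"op": "arm_command", "data": {"motion": [[0.02, 0, 0, 0, 0, 0, 0.6], [0.02, 0, 0, 0, 0, 0, 0.6]]}}

```text
time_s: 6.9
tool_pos: [0.6571, 0.1327, 0.1671]
ee_rot: [2.212, 0.069, -2.18]
force: [-2.5, -0.8, 5.9]
finger_gap: 0.0515
```

Request:
{"op": "arm_command", "data": {"motion": [[0.005, 0, 0, 0.5, 0, 0, 0.6], [0.005, 0, 0, 0.5, 0, 0, 0.6]]}}

```text
time_s: 7.1
tool_pos: [0.6576, 0.1325, 0.1677]
ee_rot: [-2.202, 0.065, 2.166]
force: [0.6, -1.4, 4.4]
finger_gap: 0.051
```

```bash
python3 -c "
from h import *
to((.015,.07,.168));print(status.get_state()['ft_torque'])"
```

```text
t 7.1 delta shares [-0.01 -0.    0.06] yawerr -0.123 (shares about tool x -1.02 ) unitpos 0.0179 0.0694 0.1677 F [ 0.58 -1.37  4.39] gap 0.051 tilt [ 0.017  0.007 -1.   ]
[-0.27855579 -0.08336321  0.02530636]
```

Request:
{"op": "arm_command", "data": {"motion": [[0.01, 0, 0.01, 0.5, -0.03, 0, 0.6], [0.01, 0, 0.01, 0.5, -0.03, 0, 0.6], [0.01, 0, 0.01, 0.5, -0.03, 0, 0.6]]}}

```text
time_s: 7.4
tool_pos: [0.658, 0.1321, 0.168]
ee_rot: [-2.094, 0.257, 2.069]
force: [2.0, -0.7, 4.2]
finger_gap: 0.0512
```

```bash
python3 -c "
from h import *
to((.015,.07,.168));print(status.get_state()['ft_torque'])"
```

```text
t 7.4 delta shares [-0.    0.    0.07] yawerr -0.311 (shares about tool x -2.59 ) unitpos 0.0183 0.069 0.168 F [ 1.98 -0.73  4.2 ] gap 0.0512 tilt [ 0.013  0.007 -1.   ]
[-0.26437432 -0.21636967  0.04898929]
```

Request:
{"op": "arm_command", "data": {"motion": [[0.015, 0, 0.02, 0.5, -0.03, 0, 0.6], [0.015, 0, 0.02, 0.5, -0.03, 0, 0.6], [0.015, 0, 0.02, 0.5, -0.03, 0, 0.6], [0.015, 0, 0.02, 0.5, -0.03, 0, 0.6]]}}

```text
time_s: 7.8
tool_pos: [0.6564, 0.1322, 0.1673]
ee_rot: [-1.938, 0.487, 1.93]
force: [-0.4, -0.9, 5.0]
finger_gap: 0.0512
```

```bash
python3 - <<'E'
from h import *
to((.015,.07,.168));print(status.get_state()['ft_torque'])
b=grab('side','s3.png')["frame"][150:290,160:310]
cv2.imwrite('pics/c4.png',cv2.resize(b,None,fx=4,fy=4,interpolation=cv2.INTER_CUBIC))
E
```

```text
t 7.8 delta shares [-0.01  0.    0.04] yawerr -0.561 (shares about tool x -4.68 ) unitpos 0.0167 0.0692 0.1673 F [-0.45 -0.91  5.  ] gap 0.0512 tilt [ 0.007  0.01  -1.   ]
[-0.29172826  0.17192293 -0.01103786]
```

View pics/c4.png

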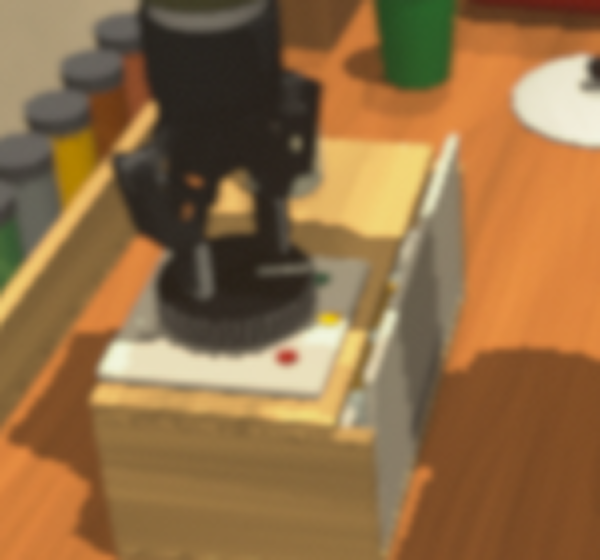

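```bash
python3 - <<'E'
from h import *
import pickle
S=pickle.load(open('side.pkl','rb'))
def ang(pts,ctr=(.015,.07,.162)):
    c=U2W(ctr,Q)
    for p in pts:
        d=ray(S,*p,.162)-c; a=np.arctan2(d[1],d[0])-Q[2]; 
        print('r',np.hypot(*d[:2]).round(4),'dial',((np.pi*1.25)-(a%(2*np.pi))).round(3))
P=lambda u,v:(u/4+160,v/4+150)
ang([P(258,271),P(312,268)])
print('before');P0=lambda u,v:(u/4.4+180,v/4.4+160)
ang([P0(192,245),P0(240,229)])
E
```

```text
r 0.012 dial 0.488
r 0.0433 dial 0.526
before
r 0.0135 dial -0.225
r 0.0415 dial -0.024
```

The pointer tip at (312,268) puts the dial at about 0.53 rad. It is past the crest and follows the fingers (0.56 rad). I'll turn it the rest of the way, then lift.

Request:
{"op": "arm_command", "data": {"motion": [[0.005, 0, 0.01, 0.5, 0, 0, 0.6], [0.005, 0, 0.01, 0.5, 0, 0, 0.6], [0.005, 0, 0.01, 0.5, 0, 0, 0.6], [0.0, 0, 0, 0, 0, 0, 0.6]]}}

```text
time_s: 8.25
tool_pos: [0.6554, 0.1326, 0.1681]
ee_rot: [-1.819, 0.646, 1.809]
force: [-1.5, -0.7, 4.2]
finger_gap: 0.0513
```

```bash
python3 -c "
from h import *
to((.015,.07,.168));print(status.get_state()['ft_torque'])"
```

```text
t 8.25 delta shares [0.   0.   0.01] yawerr -0.752 (shares about tool x -6.27 ) unitpos 0.0157 0.0697 0.1681 F [-1.53 -0.65  4.17] gap 0.0513 tilt [ 0.009  0.01  -1.   ]
[-0.12828013  0.27140655 -0.05673275]
```

Turned 0.75 rad. Next I'll lift straight up and move back toward the robot, clear of the cameras' view.

Request:
{"op": "arm_command", "data": {"motion": [[-0.15, 0, 0, 0, 0, 0, 0.6], [-0.4, 0, 0, 0, 0, 0, 0.6], [-0.8, 0, 0, 0, 0, 0, 0.6], [-0.8, 0, 0, 0, 0, 0, 0.6], [0, -0.6, 0.6, 0, 0, 0, 0.6], [0, -0.6, 0.6, 0, 0, 0, 0.6], [0, -0.6, 0.6, 0, 0, 0, 0.6], [0, -0.6, 0.6, 0, 0, 0, 0.6], [0, 0, 0, 0, 0, 0, 0.6]]}}

```text
time_s: 9.15
tool_pos: [0.6375, 0.3054, 0.2812]
ee_rot: [-1.821, 0.637, 1.819]
force: [0.5, 0.2, -0.2]
finger_gap: 0.0514
```

```bash
python3 - <<'E'
from h import *
to((.015,.07,.168))
a=grab('top','t4.png')["frame"][120:215,200:330]; b=grab('side','s4.png')["frame"][150:290,160:310]
o=np.zeros((380,800,3),np.uint8);o[:,:400]=cv2.resize(a,(400,380),interpolation=cv2.INTER_CUBIC);o[:,400:]=cv2.resize(b,(400,380),interpolation=cv2.INTER_CUBIC)
cv2.imwrite('pics/c5.png',o)
E
```

```text
t 9.15 delta shares [ 2.22  2.48 -2.46] yawerr -0.742 (shares about tool x -6.18 ) unitpos 0.0075 0.2431 0.2812 F [ 0.51  0.16 -0.17] gap 0.0514 tilt [ 0.005  0.012 -1.   ]
```

View pics/c5.png

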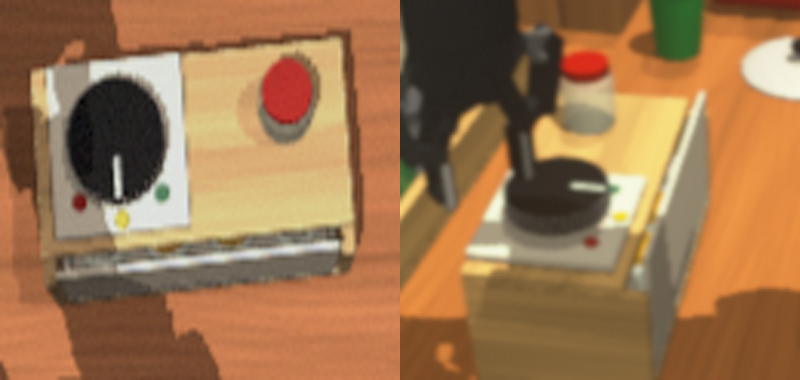

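```bash
python3 - <<'E'
from h import *
a=cv2.imread('pics/top1.png').astype(int);b=cv2.imread('pics/t4.png').astype(int)
for n,(u,v) in dict(jar_top=(293,144),jar_table=(189,222),tin=(147,191),bowl=(154,259),lid=(408,201),cup=(417,143)).items():
    print(n,np.abs(a-b)[v-20:v+20,u-20:u+20].mean().round(1))
hand_in()
E
```

```text
jar_top 3.9
jar_table 41.9
tin 57.4
bowl 30.6
lid 4.3
cup 3.4
the job is handed in; nothing more can be done
```

View pics/t4.png

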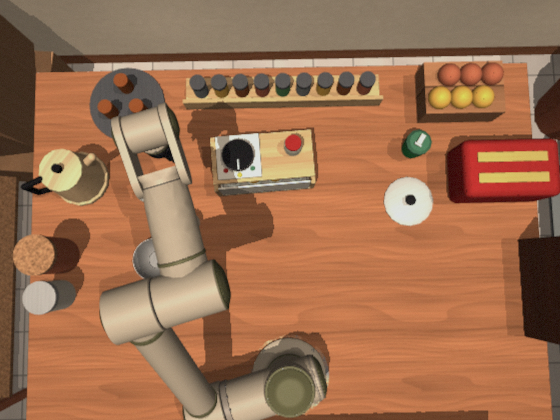

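I pushed the bin shut with closed fingertips, then turned the dial from green to yellow. The job was handed in at about 9.3 s of the 48 s allowed. I could not confirm that the table jar and tin stayed put, because the arm hid both in the last picture.

- **Bin:** it moved easily until it met a hard stop, with about 12 N along the push in the last reading (10 N upward as well), so the end was firmer than the 1–4 N needed. Afterwards both rim corners sat at or slightly inside the fully shut position in the top picture, and the bin still looked shut in the last one.
- **Dial:** two fingertips pressed its top with 4–6 N and turned it 0.75 rad clockwise. After I let go, the pointer lined up with the yellow dot in the top picture, well short of red.
- **Other objects:** the top jar, lid and cup look unchanged between the first and last top pictures. My image comparison showed large differences at the table jar, tin and bowl, because the arm covers the first two and most of the bowl. What shows of the bowl is where it was.
- **Retreat:** I meant to back the arm toward the robot, but it moved off to the left instead. It rose to a TCP height of 0.28 m, and the force was near zero at the end. The arm was clear of the unit when I handed in.

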